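# Fit the paper stop on the print registration board

## Robot

A 6-joint arm with a two-finger parallel gripper is mounted at the origin on the work surface. World frame = base frame: x ahead of the robot, y to its left, z up, the work surface at z = 0. Lengths are in m, angles in degrees, forces in N, time in s.
With the tool pointing down it reaches from about 0.375 to 0.9 m from the base axis. Payload 3.1 kg.
Tool frame: the origin (TCP) lies on the centre line of the jaws, within the pads' length; the fingertips stand 8 mm ahead of it and the grasp point (between the pads) lies 11 mm behind it; y points along the fingers, x is the direction in which the jaws open and shut, and the axes are right-handed (so a half turn about y gives the same grasp; the last joint's range is limited). The gripper opens to 87 mm and grips with 3 to 60 N. Pads are 19 mm wide; open, the fingers measure 117 mm over their backs; the gripper's body (75 mm by 190 mm) begins 51 mm behind the grasp point.
Start: joints at [56.121, 30.224, 82.088, -0, 67.689, -10.227], TCP at [0.251, 0.572, 0.231] pointing down, gripper open.
Joint ranges: [-176.69, 176.69], [-43.24, 126.21], [12.49, 139.97], [-82, 262], [0, 151.66], [-163.58, 163.58]. Speed limits (degrees/s): [159.86, 159.86, 180, 180, 180, 180].

## Interface

Orientations are given as a 3x3 rotation matrix whose columns are the frame's x, y, z axes.
In Python, from rig import read_state, imaging, job, spotter gives the robot as it stands.
- The arm moves only by the tool apply_moves, never from a script. Its argument "steps" is a list of rows, each an object of numbers: "x", "y", "z": the shift along the world's x, y, z in mm; "spin": the turn about the world's z in rad. In form: [{"x": .., "y": .., "z": .., "spin": ..}, ...]. A call has 1 to 12 rows; each row shifts and turns the pose as measured when the row begins; what a row does not reach is not made up. A row lasts 1/10 s, in which the tool goes at most 50 mm and 8.59 degrees, less where a joint would pass 70% of its speed; a pose out of reach is approached as far as the arm can. A call is refused whole if a number of a shift passes 50 or a number of a turn 0.15, either way. A call with a gripper value outside its range is refused whole. "grip" is the finger opening in mm, from 0 to 87, set as the call begins (left out, the last holds). The fingers move at their own pace and stop on an object; the grip force is fixed at half the most. Time passes only in rows, so rows that do not move let the fingers close. It gives the time, the measured TCP pose, the force and the opening at its end, in the units of the state.
- read_state(): the state, without advancing time (a new reading comes with each control period).
- imaging.capture(name): name is "side" or "top"; returns the picture (480x640x3 uint8, red, green, blue); there is no depth.
- imaging.camera_params(name): a dict with "fov_y" (degrees; the focal length in pixels is half the picture's height over the tangent of half this angle, whatever the lens; pixels are square), "cx", "cy" (the principal point, pixels), "R" (3x3) and "t" (3): a world point X has camera coordinates R X + t. Camera axes: x right, y down, z forward; pixel columns grow to the right and rows downward; lengths in m; the calibration is good to about 2 mm. A picture is of the moment at which its call begins. camera_params takes no time and is no camera call.
- job.hand_in(): hands the job in, once; it reports no verdict.
Trained networks look in the newest picture that a camera, given by its name, has taken for a name from the list of things; names that differ only in an ending like _2 or _b are one class to them, and where a whole thing is asked for, a point or a joint stands for the part that bears it (a point fixed in the world has none). Each returns a list of dicts, best first, with "score" (0 to 1); they miss things now and then, are a little off and sometimes report something else, mostly with a low value. They report only what shows in the picture. A call takes as long as a camera call. They do not tell look-alikes from the thing itself.
- spotter.cut_out(name, camera): "mask" (480x640 bool, what is visible of it) and "rect" ([left, top, width, height] in pixels, round what is visible of it).
The state is a dict: "time_s": time; "joint_positions": joint angles; "qvel": joint speeds; "tau": joint torques, N m; "position": TCP position; "tcp_rot": TCP orientation; "force": force on the tool from outside, world axes, zero at the start; "moment": the same for the moment, N m; "opening": opening from 0.0 (shut) to 1.0 (fully open).
Only numpy, scipy, OpenCV 4.12 (cv2) and the standard library are available. Lean on these libraries where they do the work, as an engineer would, in place of code of your own. Each camera call takes 0.05 s, during which the arm holds its last target.

## Task

Slide the blue paper-stop carriage onto the dovetail rail of the plywood registration board from the rail's open, tapered end, with its steel fence over the dark printing bed, all the way until it meets the yellow end stop. Then tighten its red clamp knob fully clockwise and let go. Leave the dark steel weight where it is.

Things in the scene. Friction and masses are not known exactly. Their poses are not given: they have to be found in the camera images.
- reg_board: Fixed plywood board, top 12 mm above its origin (on table, below rail axis). mm, own frame: board x -170..170, y -140..85; aluminium dovetail rail along x at y 0, 22 high, 44 wide on top, 24 at foot, x -39..100, tapering 9 per side to its open end at x -75; yellow stop (26 high) from x 100; dark bed at -y. Carriage goes on towards +x; home: its origin at (65, 0, 12), x axes parallel.
- carriage: Blue carriage, loose, upright, 0.4 kg. Origin: centre of underside, z up. mm: body x 70, y 76, z 36; dovetail channel along x, open below, 3 play per side on the rail, goes on only from the rail end with underside 0-3 above board top. Black grip post on top: x 30, y 24, z 36..78. Clamp lug at +y (to y 83, z 24). Steel fence bar at -y: x 23..35, to y -117, z 4..20.
- clamp_knob (a joint): Red clamp knob, upright axis at carriage x 0, y +62 mm: 0 loose, grows clockwise from above, 1.4 rad tight (hard stop); stays where left, 0.05 N m. A bar 48 mm long, 14 wide, z 30..60 mm above the carriage's underside, lying (1.4 - value) rad anticlockwise of the carriage's x axis seen from above: nearly across the rail when loose, along it when tight.
- weight: Bystander, leave alone: dark steel block 66 x 66 x 36 mm with a round wooden grip 24 mm across, 70 mm high in all; origin at the centre of its underside.
Not all that is in view belongs to the job. There is more than one size of the carriage; the job needs the larger.

How it is judged (in metres and radians):
On the way, in this order (a step that is already met when the one before it is completed fails the run):
1. the carriage is fully home on the rail, the right way round, with the knob still loose (x of reg_board in the frame of carriage below -0.053 m and x of carriage in the frame of reg_board above 0.053 m and y of carriage in the frame of reg_board between -0.012 and 0.012 m and z of carriage in the frame of reg_board below 0.022 m and angle between the x axis of carriage and the x axis of reg_board, either way round below 0.18 rad and value of joint clamp_knob below 0.7 rad), for 0.2 s.
2. the clamp knob is turned tight (value of joint clamp_knob above 1.1 rad), for 0.2 s.
At the end, for the whole second after the job is handed in: The carriage sits on the dovetail rail the right way round (fence over the dark bed), within 12 mm of the end stop and of the rail's axis, within 10 degrees of the rail and down on the board (within 10 mm), at rest; the clamp knob reads more than 1.1 rad; the weight is within 30 mm of where it was (x of reg_board in the frame of carriage below -0.053 m and x of carriage in the frame of reg_board above 0.053 m and y of carriage in the frame of reg_board between -0.012 and 0.012 m and z of carriage in the frame of reg_board below 0.022 m and angle between the x axis of carriage and the x axis of reg_board, either way round below 0.18 rad and value of joint clamp_knob above 1.1 rad and linear speed of carriage below 0.02 m/s and distance of weight from where it was at the start of the episode below 0.03 m); the robot touches nothing.
It fails at once if the steel weight is pushed more than 30 mm from its place (distance of weight from where it was at the start of the episode above 0.03 m).
It also fails if it takes over 53 s, if anything falls off the work surface, if the arm or the gripper's body presses on something with over 40 N, if the wrist force passes 120 N, or if a joint passes its speed limit or range.

## Working session

There is one attempt and no reset: what is moved stays moved. The work goes in short steps, Python scripts to look and compute and a tool call to move; the robot and the scene stay as the last step left them, time stands still between calls to the robot, and variables do not carry over. Pictures are saved under pics/ and viewed, and the job is handed in when it is done.

Besides the shell and the picture viewer there is one more tool, called after "Call:" as a command line: name --argument value ..., lists and objects as JSON in quotes. apply_moves: Moves the arm, as the interface text tells. Its arguments: {"type":"object","properties":{"steps":{"type":"array"},"grip":{"type":"number"}},"required":["steps"]}

```bash
mkdir -p pics; ls
python3 - <<'E'
from rig import read_state, imaging, job, spotter
import cv2, numpy as np
for n in ["side","top"]:
    im=imaging.capture(n); cv2.imwrite(f"pics/{n}0.png",im[:,:,::-1])
    p=imaging.camera_params(n); print(n,p)
s=read_state(); print(s)
E
```

```text
pics
side {'fov_y': 44.02350791160843, 'cx': 320.0848033874068, 'cy': 239.3157514527354, 'R': array([[ 0.93513101, -0.35373213,  0.02008933],
       [-0.16179982, -0.47680431, -0.86398986],
       [ 0.31519965,  0.80469325, -0.50310829]]), 't': array([-0.53137194,  0.23409993,  0.75899886])}
top {'fov_y': 43.16421780673636, 'cx': 323.70941018798845, 'cy': 234.74657392395633, 'R': array([[-0.02225335, -0.99969408, -0.01079469],
       [-0.99628327,  0.02307355, -0.08298956],
       [ 0.08321324,  0.00890778, -0.99649195]]), 't': array([0.20169668, 0.60171362, 0.88537009])}
{'time_s': 0.1, 'joint_positions': array([ 5.61216597e+01,  3.02742560e+01,  8.21472263e+01, -1.03127950e-03,
        6.76909500e+01, -1.02253582e+01]), 'qvel': array([-0.05638768, -0.0889643 , -0.10313578, -0.0137976 , -0.02195924,
       -0.17630849]), 'tau': array([-2.85014012e-04, -4.40985596e+01, -1.77151966e+01,  6.34791492e-02,
        5.33019262e-02, -3.40064139e-05]), 'position': array([0.25034596, 0.57197728, 0.22967297]), 'tcp_rot': array([[ 4.01188914e-01, -1.08002989e-03, -9.15994699e-01],
       [ 9.15993294e-01, -1.63843996e-03,  4.01190231e-01],
       [-1.93409976e-03, -9.99998075e-01,  3.31976189e-04]]), 'force': array([ 0.01123081,  0.89198176, -0.13971103]), 'moment': array([-0.01859992,  0.01119023,  0.03142253]), 'opening': 1.0022728315568081}
```

View pics/top0.png

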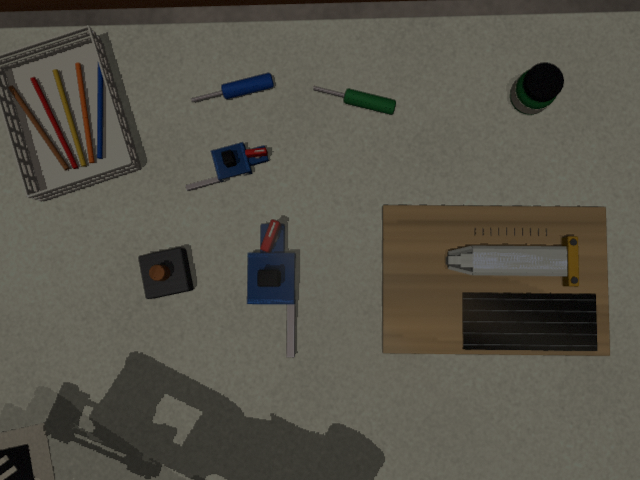

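View pics/side0.png

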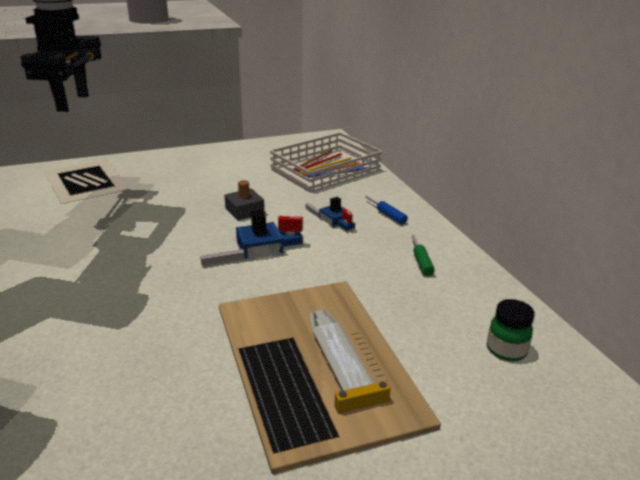

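The top view shows the large carriage at about (271,277), with its fence pointing down and on its right-hand side. The rail's open end is at (450,260), the yellow stop at (572,260) and the weight at (166,272). The small look-alike is at (232,160). The carriage already faces nearly the right way, so I'll measure the poses.

```bash
cat > h.py <<'E'
import numpy as np, cv2
from rig import read_state, imaging, job, spotter
def K(n):
    p=imaging.camera_params(n); f=240/np.tan(np.radians(p['fov_y']/2)); return p,f
def ray(n,uv,z):
    p,f=K(n); uv=np.atleast_2d(uv).astype(float)
    d=np.c_[(uv[:,0]-p['cx'])/f,(uv[:,1]-p['cy'])/f,np.ones(len(uv))]@p['R']
    c=-p['R'].T@p['t']; s=(z-c[2])/d[:,2]; return c+d*s[:,None]
def proj(n,X):
    p,f=K(n); c=np.atleast_2d(X)@p['R'].T+p['t']; return np.c_[c[:,0]/c[:,2]*f+p['cx'],c[:,1]/c[:,2]*f+p['cy']]
E
python3 - <<'E'
from h import *
im=imaging.capture("top")
for n in ["reg_board","carriage","clamp_knob","weight"]:
    for r in spotter.cut_out(n,"top"):
        m=r['mask']; c=np.argwhere(m).mean(0)[::-1]
        print(n,round(r['score'],2),r['rect'],m.sum(),c.round(1))
        if n=="reg_board" :
            b=cv2.boxPoints(cv2.minAreaRect(np.argwhere(m)[:,::-1].astype(np.float32)))
            w=ray("top",b,.012); print(b.round(1),w.round(4), np.linalg.norm(np.diff(w,axis=0),axis=1))
big=cv2.resize(im[190:370,220:340],None,fx=4.4,fy=3.3*4/3,interpolation=cv2.INTER_CUBIC)[:600*4//3]
big=cv2.resize(im[200:370,220:340],(480*1,680))[:600]
cv2.imwrite("pics/c1.png",cv2.resize(im[210:360,220:340],None,fx=4,fy=4,interpolation=cv2.INTER_CUBIC)[:,:,::-1])
cv2.imwrite("pics/b1.png",cv2.resize(im[200:360,375:615],None,fx=3.3,fy=3.3,interpolation=cv2.INTER_CUBIC)[:,:,::-1])
E
```

```text
reg_board 0.59 [380.3, 203.8, 228.5, 155.1] 33581 [494.6 279.7]
[[382. 355.]
 [382. 205.]
 [609. 205.]
 [609. 355.]] [[ 0.4244  0.1048  0.012 ]
 [ 0.6509  0.0979  0.012 ]
 [ 0.6427 -0.2476  0.012 ]
 [ 0.4173 -0.2338  0.012 ]] [0.22660357 0.34562316 0.22585753]
carriage 0.84 [243.4, 217.9, 52.3, 139.3] 3724 [273.2 275.4]
carriage 0.77 [185.5, 140.7, 83.5, 51.7] 1622 [232.2 162.7]
clamp_knob 0.69 [244.1, 146.5, 29.1, 9.7] 196 [255.7 151.8]
clamp_knob 0.65 [259.5, 221.4, 20.6, 30.4] 403 [270.1 235.1]
weight 0.71 [137.9, 248.0, 57.1, 52.6] 2179 [165.6 272.5]
```

View pics/c1.png

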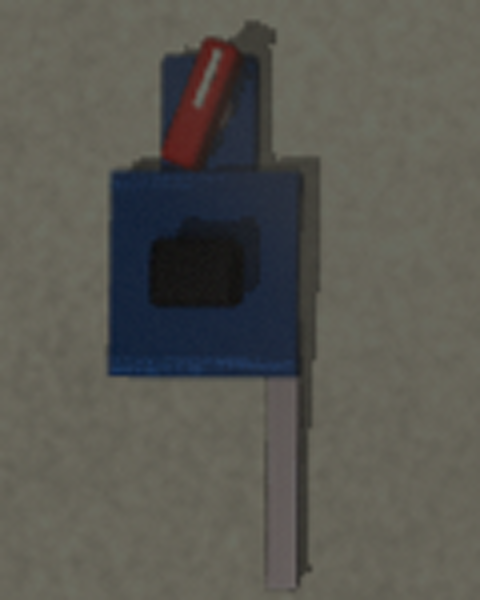

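View pics/b1.png

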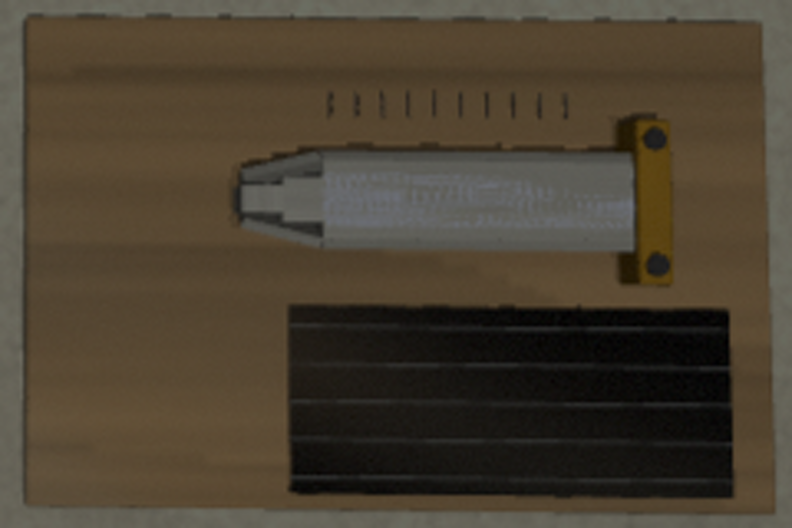

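```bash
cat > fit.py <<'E'
from h import *
from scipy.optimize import least_squares
def fit(obj,uv,z0,x0,n="top"):
    obj=np.array(obj)/1000.; uv=np.array(uv,float)
    def W(p):
        c,s=np.cos(p[2]),np.sin(p[2]); return np.c_[obj[:,0]*c-obj[:,1]*s+p[0],obj[:,0]*s+obj[:,1]*c+p[1],obj[:,2]+z0]
    r=least_squares(lambda p:(proj(n,W(p))-uv).ravel(),x0,loss='soft_l1')
    return r.x,(proj(n,W(r.x))-uv)
E
python3 - <<'E'
from fit import *
b=(np.array([(25,16),(761,22),(775,514),(25,505),(322,151),(322,250),(634,152),(634,250)])+.5)/3.3-.5+[375,200]
o=[(-170,85,12),(170,85,12),(170,-140,12),(-170,-140,12),(-39,22,34),(-39,-22,34),(100,22,34),(100,-22,34)]
P,e=fit(o,b,0,[.55,-.1,-1.57]); print("board",P,np.degrees(P[2]));print(e.round(1))
c=(np.array([(109,170),(301,170),(300,376),(108,376),(266,589),(297,589)])+.5)/4-.5+[220,210]
o=[(-35,38,36),(35,38,36),(35,-38,36),(-35,-38,36),(23,-117,20),(35,-117,20)]
Q,e=fit(o,c,0,[.53,.3,-1.57]); print("carr",Q,np.degrees(Q[2]));print(e.round(1))
p=(np.array([(149,238),(243,238),(243,307),(149,307)])+.5)/4-.5+[220,210]
print(ray("top",p,.078).round(4))
def w(P,v): 
    c,s=np.cos(P[2]),np.sin(P[2]); return np.array([P[0]+v[0]*c-v[1]*s,P[1]+v[0]*s+v[1]*c])
print("home",w(P,(.065,0)),"start",w(P,(-.13,0)),"knob home",w(P,(.065,.062)),"knob now",w(Q,(0,.062)))
wt=[r for r in spotter.cut_out("weight","top")][0]['rect']; print(ray("top",[[166,284]],.03))
E
```

```text
board [ 0.5616833  -0.06983127 -1.60240793] -91.81121120261778
[[ 0.1 -0.2]
 [ 0.4 -0.3]
 [ 0.5  0.2]
 [-0.1  0.5]
 [-0.3 -0.3]
 [ 0.  -0.5]
 [-0.7  0.2]
 [ 0.   0.3]]
carr [ 0.54325959  0.26775493 -1.59829092] -91.57532389346173
[[ 0.5 -0.1]
 [-0.3  0.1]
 [-0.6  0.2]
 [-0.  -0.1]
 [ 0.  -0.1]
 [ 0.3 -0. ]]
[[0.5553 0.2829 0.078 ]
 [0.5546 0.2497 0.078 ]
 [0.5303 0.2501 0.078 ]
 [0.531  0.2832 0.078 ]]
home [ 0.55962888 -0.13479879] start [0.56579212 0.06010378] knob home [ 0.62159791 -0.13675839] knob now [0.60523616 0.26605048]
[[0.5376317  0.42451932 0.03      ]]
```

The fits agree to about 0.7 px, and the carriage's yaw is within 0.3° of the board's. I'll move above the post with the jaws along the carriage's x axis.

Call:
apply_moves --steps '[{"x": 37, "y": -38, "z": 0, "spin": 0.048}, {"x": 37, "y": -38, "z": 0, "spin": 0.048}, {"x": 37, "y": -38, "z": 0, "spin": 0.048}, {"x": 37, "y": -38, "z": 0, "spin": 0.048}, {"x": 37, "y": -38, "z": 0, "spin": 0.048}, {"x": 37, "y": -38, "z": 0, "spin": 0.048}, {"x": 37, "y": -38, "z": -10, "spin": 0.048}, {"x": 34, "y": -39, "z": -20, "spin": 0.048}, {"x": 0, "y": 0, "z": -20, "spin": 0}]' --grip 87

```text
time_s: 1.3
position: [0.5331, 0.2823, 0.1875]
tcp_rot: [[0.004, 0.014, -1.0], [1.0, 0.008, 0.005], [0.008, -1.0, -0.014]]
force: [1.0, 0.4, -0.6]
opening: 1.004
```

```bash
cat > st.py <<'E'
from h import *
s=read_state(); R=s['tcp_rot']; a=np.degrees(np.arctan2(R[1,0],R[0,0]))
print(s['time_s'],s['position'].round(4),"jaw",a.round(2),"F",s['force'].round(1),"M",s['moment'].round(2),"op",(s['opening']*87).round(1),R[:,1].round(3))
E
python3 st.py
```

```text
Traceback (most recent call last):
  File "st.py", line 3, in <module>
    print(s['time_s'],s['position'].round(4),"jaw",a.round(2),"F",s['force'].round(1),"M",s['moment'].round(2),"op",(s['opening']*87).round(1),R[:,1].round(3))
                                                                                                                    ^^^^^^^^^^^^^^^^^^^^^^^
AttributeError: 'float' object has no attribute 'round'
```

Call:
apply_moves --steps '[{"x": 5, "y": -8, "z": -20, "spin": -0.012}, {"x": 4, "y": -6, "z": -20, "spin": -0.01}, {"x": 0, "y": 0, "z": -20, "spin": 0}, {"x": 0, "y": 0, "z": -10, "spin": 0}, {"x": 0, "y": 0, "z": 0, "spin": 0}]'

```text
time_s: 1.8
position: [0.5439, 0.2642, 0.1129]
tcp_rot: [[0.034, 0.012, -0.999], [0.999, 0.007, 0.034], [0.007, -1.0, -0.012]]
force: [-0.4, 0.4, -0.4]
opening: 1.001
```

```bash
sed -i "s/(s\['opening'\]\*87).round(1)/round(s['opening']*87,1)/" st.py; python3 st.py
```

```text
1.8 [0.5439 0.2642 0.1129] jaw 88.07 F [-0.4  0.4 -0.4] M [ 0.03  0.04 -0.02] op 87.1 [ 0.012  0.007 -1.   ]
```

Call:
apply_moves --steps '[{"x": -0.5, "y": 3, "z": -15, "spin": 0.005}, {"x": 0, "y": 0, "z": -20, "spin": 0}, {"x": 0, "y": 0, "z": -18, "spin": 0}, {"x": 0, "y": 0, "z": -10, "spin": 0}, {"x": 0, "y": 0, "z": 0, "spin": 0}]'

```text
time_s: 2.3
position: [0.5454, 0.2702, 0.0497]
tcp_rot: [[0.025, 0.02, -0.999], [1.0, 0.01, 0.025], [0.01, -1.0, -0.019]]
force: [-0.0, -0.6, -0.3]
opening: 0.999
```

```bash
python3 st.py
```

```text
2.3 [0.5454 0.2702 0.0497] jaw 88.56 F [-0.  -0.6 -0.3] M [ 0.01  0.03 -0.01] op 86.9 [ 0.02  0.01 -1.  ]
```

Call:
apply_moves --steps '[{"x": -1.5, "y": -2.5, "z": 0, "spin": 0}, {"x": 0, "y": 0, "z": 0, "spin": 0}]'

```text
time_s: 2.5
position: [0.5443, 0.2682, 0.0506]
tcp_rot: [[0.024, 0.021, -0.999], [1.0, 0.01, 0.024], [0.011, -1.0, -0.021]]
force: [0.2, 0.8, -0.6]
opening: 1.002
```

```bash
python3 st.py
```

```text
2.5 [0.5443 0.2682 0.0506] jaw 88.61 F [ 0.2  0.8 -0.6] M [ 0.04  0.08 -0.04] op 87.2 [ 0.021  0.01  -1.   ]
```

Call:
apply_moves --steps '[{"x": 0, "y": 0, "z": 0, "spin": 0}, {"x": 0, "y": 0, "z": 0, "spin": 0}, {"x": 0, "y": 0, "z": 0, "spin": 0}, {"x": 0, "y": 0, "z": 0, "spin": 0}, {"x": 0, "y": 0, "z": 0, "spin": 0}, {"x": 0, "y": 0, "z": 0, "spin": 0}, {"x": 0, "y": 0, "z": 0, "spin": 0}]' --grip 20

```text
time_s: 3.2
position: [0.5461, 0.2686, 0.0535]
tcp_rot: [[0.024, 0.026, -0.999], [1.0, 0.011, 0.025], [0.012, -1.0, -0.026]]
force: [0.1, -0.2, 0.3]
opening: 0.448
```

```bash
python3 st.py
```

```text
3.2 [0.5461 0.2686 0.0535] jaw 88.6 F [ 0.1 -0.2  0.3] M [ 0.03 -0.02  0.  ] op 39.0 [ 0.026  0.011 -1.   ]
```

Call:
apply_moves --steps '[{"x": -0.5, "y": 0, "z": -2.5, "spin": 0}, {"x": -0.5, "y": 0, "z": -2, "spin": 0}, {"x": -0.2, "y": 0, "z": -0.4, "spin": 0}, {"x": -0.2, "y": 0, "z": -0.4, "spin": 0}]'

```text
time_s: 3.6
position: [0.5459, 0.2683, 0.051]
tcp_rot: [[0.023, 0.029, -0.999], [1.0, 0.011, 0.024], [0.012, -1.0, -0.029]]
force: [-0.7, 0.3, 3.6]
opening: 0.339
```

```bash
python3 st.py
```

```text
3.6 [0.5459 0.2683 0.051 ] jaw 88.66 F [-0.7  0.3  3.6] M [-0.12  0.11 -0.01] op 29.5 [ 0.029  0.011 -1.   ]
```

Call:
apply_moves --steps '[{"x": 0, "y": 0, "z": 10, "spin": 0}, {"x": 0, "y": 0, "z": 15, "spin": 0}, {"x": 3, "y": -15, "z": 10, "spin": 0}, {"x": 3, "y": -30, "z": 0, "spin": 0}, {"x": 3, "y": -30, "z": 0, "spin": 0}, {"x": 3, "y": -30, "z": 0, "spin": 0}, {"x": 3, "y": -30, "z": 0, "spin": 0}, {"x": 0, "y": -20, "z": 0, "spin": 0}, {"x": 0, "y": -10, "z": 0, "spin": 0}]'

```text
time_s: 4.5
position: [0.5556, 0.0937, 0.084]
tcp_rot: [[0.019, 0.018, -1.0], [1.0, 0.008, 0.019], [0.008, -1.0, -0.018]]
force: [0.5, 1.2, -3.9]
opening: 0.344
```

```bash
python3 st.py
python3 - <<'E'
from h import *
for n in ["top","side"]:
    im=imaging.capture(n); cv2.imwrite(f"pics/{n}2.png",im[:,:,::-1])
E
```

```text
4.5 [0.5556 0.0937 0.084 ] jaw 88.9 F [ 0.5  1.2 -3.9] M [ 0.04  0.06 -0.  ] op 29.9 [ 0.018  0.008 -1.   ]
```

View pics/top2.png

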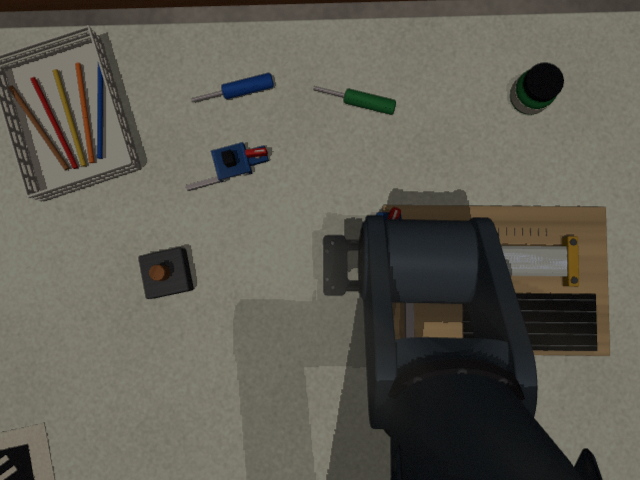

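View pics/side2.png

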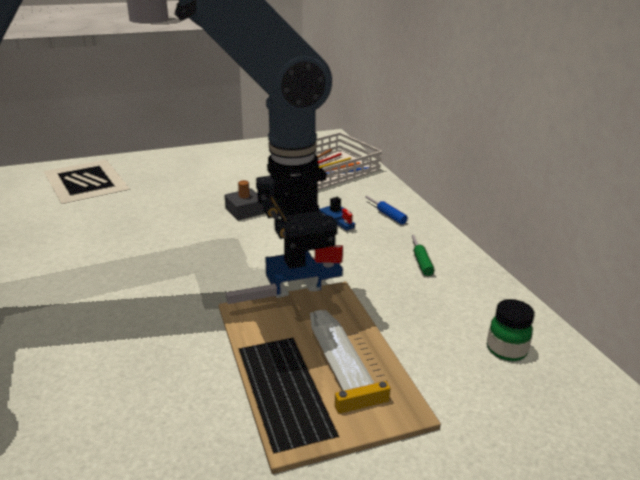

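Call:
apply_moves --steps '[{"x": 4, "y": -12, "z": -5, "spin": -0.004}, {"x": 4, "y": -12, "z": -6, "spin": -0.004}, {"x": 4, "y": -10, "z": -5, "spin": -0.004}, {"x": 0, "y": -2, "z": -1, "spin": 0}]'

```text
time_s: 5.0
position: [0.569, 0.058, 0.0655]
tcp_rot: [[0.029, 0.019, -0.999], [1.0, 0.008, 0.03], [0.009, -1.0, -0.019]]
force: [0.5, 0.4, -4.6]
opening: 0.344
```

```bash
python3 st.py
python3 - <<'E'
from h import *
for n in ["side"]:
    im=imaging.capture(n); cv2.imwrite(f"pics/{n}3.png",cv2.resize(im[190:400,210:410],None,fx=4,fy=4,interpolation=cv2.INTER_CUBIC)[:600,:,::-1])
E
```

```text
5.0 [0.569  0.058  0.0655] jaw 88.32 F [ 0.5  0.4 -4.6] M [-0.02  0.08  0.02] op 29.9 [ 0.019  0.008 -1.   ]
```

View pics/side3.png

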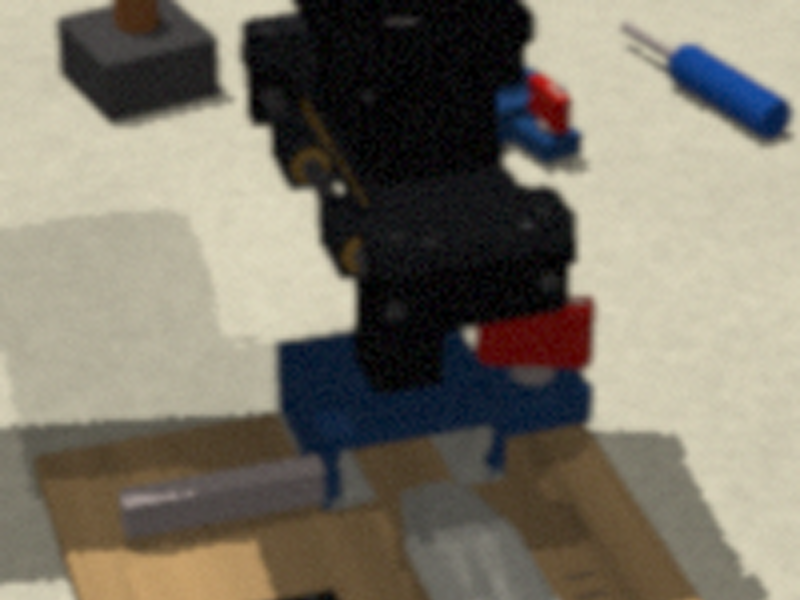

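```bash
cat > ov.py <<'E'
from h import *
import sys
def R2(P,v):
    c,s=np.cos(P[2]),np.sin(P[2]); v=np.array(v)/1000.; return np.c_[P[0]+v[:,0]*c-v[:,1]*s,P[1]+v[:,0]*s+v[:,1]*c,v[:,2]+P[3]]
def box(x0,x1,y0,y1,z0,z1):
    return [[(x0,y0,z0),(x1,y0,z0),(x1,y1,z0),(x0,y1,z0),(x0,y0,z0)],[(x0,y0,z1),(x1,y0,z1),(x1,y1,z1),(x0,y1,z1),(x0,y0,z1)],[(x0,y0,z0),(x0,y0,z1)],[(x1,y0,z0),(x1,y0,z1)],[(x1,y1,z0),(x1,y1,z1)],[(x0,y1,z0),(x0,y1,z1)]]
def over(cam,crop,P,fn,f=4):
    im=imaging.capture(cam); u0,u1,v0,v1=crop
    b=cv2.resize(im[v0:v1,u0:u1],None,fx=f,fy=f,interpolation=cv2.INTER_CUBIC)[:,:,::-1].copy()
    for L,c in [(box(-35,35,-38,38,0,36),(255,255,0)),(box(23,35,-117,-38,4,20),(0,255,255))]:
        for l in L:
            q=(proj(cam,R2(P,l))-[u0,v0]+.5)*f-.5
            cv2.polylines(b,[q.round().astype(np.int32)],False,c,1,cv2.LINE_AA)
    B=(.56168,-.06983,-1.60241,0)
    for l in [[(-39,22,34),(100,22,34),(100,-22,34),(-39,-22,34),(-75,-13,34),(-75,13,34),(-39,22,34)],[(-170,-140,12),(-170,85,12)]]:
        q=(proj(cam,R2(B,l))-[u0,v0]+.5)*f-.5
        cv2.polylines(b,[q.round().astype(np.int32)],False,(0,0,255),1,cv2.LINE_AA)
    cv2.imwrite(fn,b[:600,:800])
E
python3 - <<'E'
from ov import *
s=read_state(); p=s['position']; a=np.arctan2(s['tcp_rot'][1,0],s['tcp_rot'][0,0])-np.pi
over("side",(210,410,240,390),(p[0]-.0026,p[1]-.0005,a,p[2]-.051),"pics/o3.png")
E
```

```text
(no output)
```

View pics/o3.png

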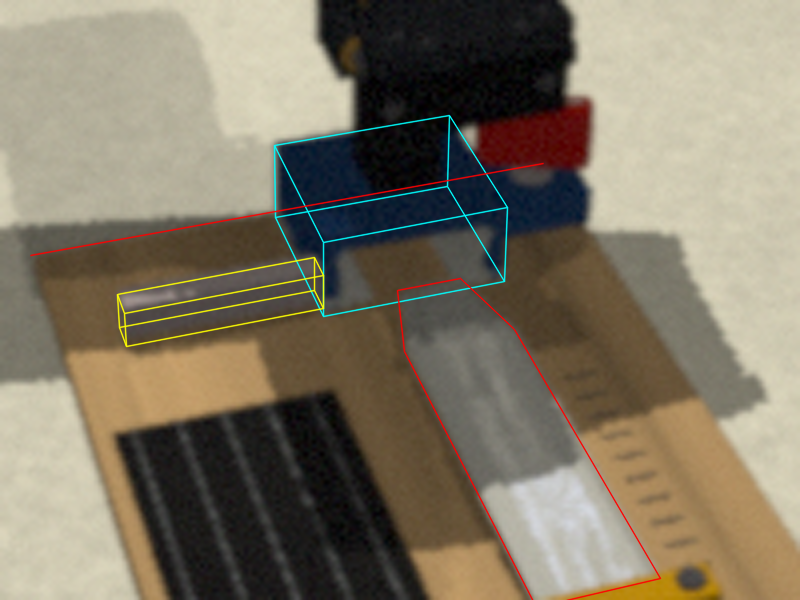

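Call:
apply_moves --steps '[{"x": -0.8, "y": -8, "z": -1, "spin": -0.002}, {"x": -0.3, "y": -8, "z": -0.3, "spin": 0}, {"x": -0.3, "y": -8, "z": -0.3, "spin": 0}, {"x": -0.3, "y": -8, "z": -0.3, "spin": 0}, {"x": -0.3, "y": -8, "z": -0.3, "spin": 0}]'

```text
time_s: 5.6
position: [0.5652, 0.0177, 0.0637]
tcp_rot: [[0.028, 0.017, -0.999], [1.0, 0.009, 0.028], [0.009, -1.0, -0.017]]
force: [0.3, -0.0, -4.3]
opening: 0.342
```

```bash
cat >> st.py <<'E'
d=s['position'][:2]-np.array([.0026,.0005])-[.56168,-.06983]; c,t=np.cos(-1.60241),np.sin(-1.60241)
print("board xb,yb mm",(1000*(d@[c,t])).round(1),(1000*(d@[-t,c])).round(1),"under z",(1000*s['position'][2]-51).round(1),"dyaw",(a-88.19).round(2))
E
python3 st.py
```

```text
5.6 [0.5652 0.0177 0.0637] jaw 88.39 F [ 0.3 -0.  -4.3] M [0.02 0.02 0.02] op 29.8 [ 0.017  0.009 -1.   ]
board xb,yb mm -87.0 -1.8 under z 12.7 dyaw 0.2
```

Call:
apply_moves --steps '[{"x": 0.5, "y": -8, "z": 0, "spin": 0}, {"x": 0.5, "y": -8, "z": 0, "spin": -0.002}, {"x": 0, "y": -8, "z": 0, "spin": 0}, {"x": 0, "y": -8, "z": 0, "spin": 0}]'

```text
time_s: 6.0
position: [0.5664, -0.0178, 0.064]
tcp_rot: [[0.031, 0.018, -0.999], [0.999, 0.009, 0.031], [0.009, -1.0, -0.017]]
force: [-0.0, -0.2, -4.6]
opening: 0.341
```

```bash
python3 st.py
```

```text
6.0 [ 0.5664 -0.0178  0.064 ] jaw 88.21 F [-0.  -0.2 -4.6] M [0.01 0.02 0.02] op 29.7 [ 0.018  0.009 -1.   ]
board xb,yb mm -51.5 0.5 under z 13.0 dyaw 0.02
```

Centred and aligned, with no contact force so far. I'll continue.

Call:
apply_moves --steps '[{"x": -0.5, "y": -8, "z": 0, "spin": 0}, {"x": -0.3, "y": -8, "z": 0, "spin": 0}, {"x": -0.3, "y": -8, "z": 0, "spin": 0}, {"x": -0.3, "y": -8, "z": 0, "spin": 0}, {"x": -0.3, "y": -8, "z": 0, "spin": 0}]'

```text
time_s: 6.5
position: [0.5646, -0.0616, 0.0639]
tcp_rot: [[0.031, 0.018, -0.999], [0.999, 0.009, 0.032], [0.009, -1.0, -0.018]]
force: [0.0, -0.1, -3.9]
opening: 0.343
```

```bash
python3 st.py
```

```text
6.5 [ 0.5646 -0.0616  0.0639] jaw 88.2 F [ 0.  -0.1 -3.9] M [0.02 0.03 0.02] op 29.9 [ 0.018  0.009 -1.   ]
board xb,yb mm -7.7 0.1 under z 12.9 dyaw 0.01
```

Call:
apply_moves --steps '[{"x": -0.3, "y": -8, "z": 0, "spin": 0}, {"x": -0.3, "y": -8, "z": 0, "spin": 0}, {"x": -0.3, "y": -8, "z": 0, "spin": 0}, {"x": -0.3, "y": -8, "z": 0, "spin": 0}, {"x": -0.3, "y": -8, "z": 0, "spin": 0}, {"x": -0.3, "y": -8, "z": 0, "spin": 0}]'

```text
time_s: 7.1
position: [0.5626, -0.1139, 0.0639]
tcp_rot: [[0.031, 0.018, -0.999], [0.999, 0.009, 0.031], [0.009, -1.0, -0.017]]
force: [-0.1, 0.5, -4.1]
opening: 0.344
```

```bash
python3 st.py
```

```text
7.1 [ 0.5626 -0.1139  0.0639] jaw 88.21 F [-0.1  0.5 -4.1] M [0.03 0.05 0.03] op 30.0 [ 0.018  0.009 -1.   ]
board xb,yb mm 44.6 -0.3 under z 12.9 dyaw 0.02
```

Call:
apply_moves --steps '[{"x": -0.1, "y": -6, "z": 0, "spin": 0}, {"x": -0.1, "y": -5, "z": 0, "spin": 0}, {"x": -0.1, "y": -4, "z": 0, "spin": 0}, {"x": 0, "y": -3, "z": 0, "spin": 0}]'

```text
time_s: 7.5
position: [0.5622, -0.1344, 0.0639]
tcp_rot: [[0.032, 0.018, -0.999], [0.999, 0.009, 0.032], [0.009, -1.0, -0.018]]
force: [-0.4, -0.2, -4.8]
opening: 0.343
```

```bash
python3 st.py
```

```text
7.5 [ 0.5622 -0.1344  0.0639] jaw 88.15 F [-0.4 -0.2 -4.8] M [ 0.04 -0.01  0.02] op 29.8 [ 0.018  0.009 -1.   ]
board xb,yb mm 65.1 -0.0 under z 12.9 dyaw -0.04
```

Call:
apply_moves --steps '[{"x": 0, "y": -1.5, "z": -0.3, "spin": 0}, {"x": 0, "y": -1.5, "z": -0.3, "spin": 0}, {"x": 0, "y": -1.5, "z": -0.3, "spin": 0}]'

```text
time_s: 7.8
position: [0.5621, -0.136, 0.0633]
tcp_rot: [[0.033, 0.017, -0.999], [0.999, 0.014, 0.033], [0.014, -1.0, -0.017]]
force: [1.0, 5.1, 0.2]
opening: 0.343
```

```bash
python3 st.py
```

```text
7.8 [ 0.5621 -0.136   0.0633] jaw 88.1 F [1.  5.1 0.2] M [ 0.92 -0.2   0.17] op 29.8 [ 0.017  0.014 -1.   ]
board xb,yb mm 66.7 -0.1 under z 12.3 dyaw -0.09
```

Force on contact with the stop, and the carriage is down on the board. I'll release it, retreat and look.

Call:
apply_moves --steps '[{"x": 0, "y": 0, "z": -0.3, "spin": 0}, {"x": 0, "y": 0, "z": -0.3, "spin": 0}, {"x": 0, "y": 0, "z": -0.3, "spin": 0}, {"x": 0, "y": 0, "z": 0, "spin": 0}, {"x": 0, "y": 0, "z": 15, "spin": 0}, {"x": 0, "y": 0, "z": 30, "spin": 0}, {"x": 0, "y": 0, "z": 20, "spin": 0}]' --grip 60

```text
time_s: 8.5
position: [0.5621, -0.1366, 0.1282]
tcp_rot: [[0.032, 0.016, -0.999], [0.999, 0.013, 0.032], [0.013, -1.0, -0.016]]
force: [0.3, 0.8, 0.4]
opening: 0.689
```

```bash
python3 st.py
python3 - <<'E'
from ov import *
B=(.56168,-.06983,-1.60241); P=(B[0]+.065*np.cos(B[2]),B[1]+.065*np.sin(B[2]),B[2],.012)
over("side",(210,410,270,420),P,"pics/o4.png")
im=imaging.capture("top");cv2.imwrite("pics/top4.png",im[:,:,::-1])
E
```

```text
8.5 [ 0.5621 -0.1366  0.1282] jaw 88.18 F [0.3 0.8 0.4] M [ 0.01  0.   -0.03] op 60.0 [ 0.016  0.013 -1.   ]
board xb,yb mm 67.3 -0.1 under z 77.2 dyaw -0.01
```

View pics/o4.png

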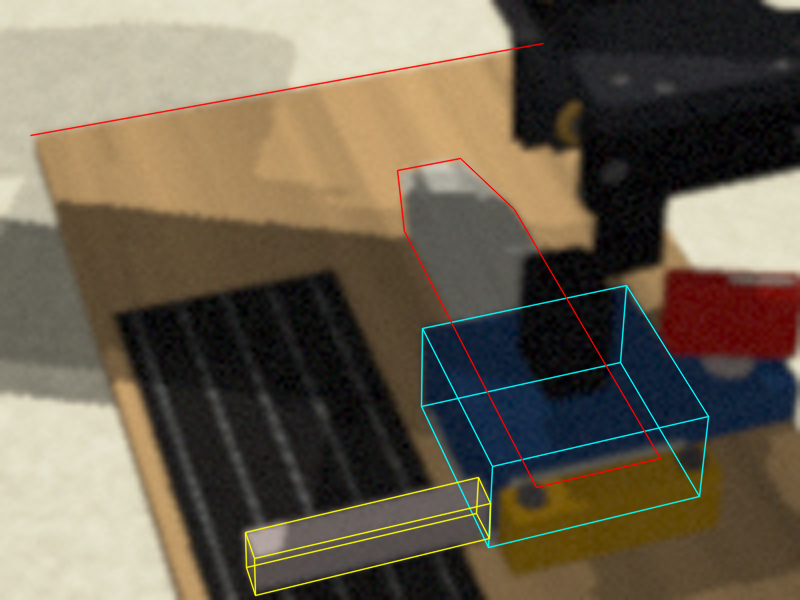

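View pics/top4.png

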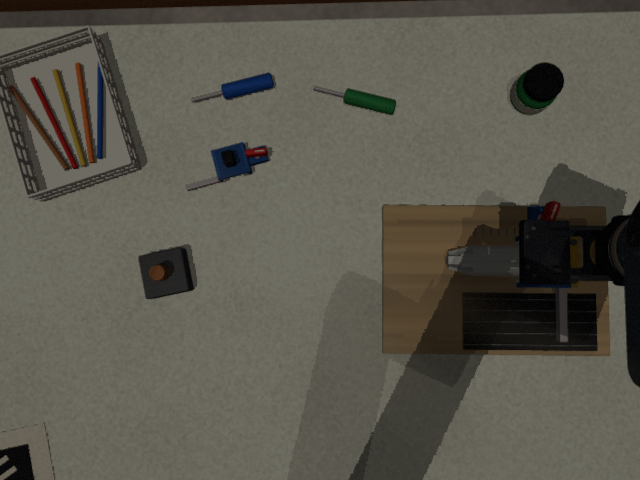

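The carriage matches the home overlay, with its fence over the bed. The knob bar measured about 70° anticlockwise of the carriage's x axis, so it is still loose. Next I go above the knob, with the jaws turned about -20°.

Call:
apply_moves --steps '[{"x": 15, "y": 0, "z": 0, "spin": -0.08}, {"x": 16, "y": 0, "z": 0, "spin": -0.09}, {"x": 16, "y": 0, "z": 0, "spin": -0.09}, {"x": 12, "y": 0, "z": -5, "spin": -0.08}, {"x": 0, "y": 0, "z": -5, "spin": 0}]' --grip 45

```text
time_s: 9.1
position: [0.6229, -0.1376, 0.1167]
tcp_rot: [[0.376, 0.022, -0.926], [0.926, 0.003, 0.377], [0.011, -1.0, -0.019]]
force: [1.3, 0.0, 0.4]
opening: 0.52
```

```bash
python3 st.py
python3 - <<'E'
from ov import *
im=imaging.capture("side");cv2.imwrite("pics/s5.png",cv2.resize(im[240:400,300:460],None,fx=3.7,fy=3.7,interpolation=cv2.INTER_CUBIC)[:,:,::-1])
im=imaging.capture("top");cv2.imwrite("pics/t5.png",cv2.resize(im[180:360,470:640],None,fx=3.3,fy=3.3,interpolation=cv2.INTER_CUBIC)[:,:,::-1])
E
```

```text
9.1 [ 0.6229 -0.1376  0.1167] jaw 67.88 F [1.3 0.  0.4] M [-0.05  0.    0.03] op 45.3 [ 0.022  0.003 -1.   ]
board xb,yb mm 66.4 60.7 under z 65.7 dyaw -20.31
```

View pics/s5.png

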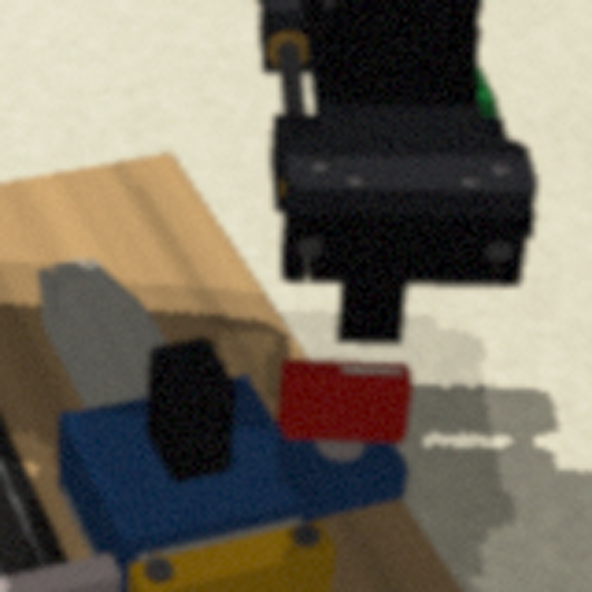

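View pics/t5.png

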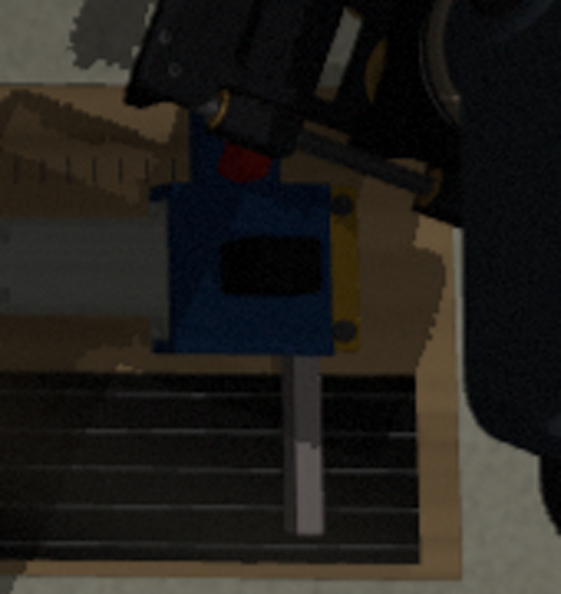

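Both views show the gripper centred over the red knob, with the carriage against the stop. I'll descend.

Call:
apply_moves --steps '[{"x": -0.5, "y": 0.5, "z": -15, "spin": 0}, {"x": -0.5, "y": 0, "z": -18, "spin": 0}, {"x": 0, "y": 0, "z": -13, "spin": 0}, {"x": 0, "y": 0, "z": -6, "spin": 0}, {"x": 0, "y": 0, "z": -2, "spin": 0}]'

```text
time_s: 9.7
position: [0.615, -0.1362, 0.0589]
tcp_rot: [[0.371, 0.012, -0.929], [0.929, 0.007, 0.371], [0.011, -1.0, -0.009]]
force: [-0.5, 0.2, -0.3]
opening: 0.517
```

```bash
python3 st.py
```

```text
9.7 [ 0.615  -0.1362  0.0589] jaw 68.24 F [-0.5  0.2 -0.3] M [ 0.    0.02 -0.  ] op 45.0 [ 0.012  0.007 -1.   ]
board xb,yb mm 65.2 52.8 under z 7.9 dyaw -19.95
```

Call:
apply_moves --steps '[{"x": 5, "y": -0.5, "z": 0, "spin": 0}, {"x": 1.5, "y": 0, "z": 0, "spin": 0}]'

```text
time_s: 9.9
position: [0.6217, -0.1369, 0.0591]
tcp_rot: [[0.371, 0.012, -0.929], [0.929, 0.007, 0.371], [0.011, -1.0, -0.009]]
force: [0.7, 0.3, 0.4]
opening: 0.517
```

```bash
python3 st.py
```

```text
9.9 [ 0.6217 -0.1369  0.0591] jaw 68.25 F [0.7 0.3 0.4] M [-0.   -0.07 -0.02] op 45.0 [ 0.012  0.007 -1.   ]
board xb,yb mm 65.7 59.5 under z 8.1 dyaw -19.94
```

Call:
apply_moves --steps '[{"x": 0, "y": 0, "z": 0, "spin": 0}, {"x": 0, "y": 0, "z": 0, "spin": 0}, {"x": 0, "y": 0, "z": 0, "spin": 0}, {"x": 0, "y": 0, "z": 0, "spin": 0}, {"x": 0, "y": 0, "z": 0, "spin": 0}]' --grip 8

```text
time_s: 10.4
position: [0.6235, -0.1375, 0.0613]
tcp_rot: [[0.37, 0.016, -0.929], [0.929, 0.005, 0.37], [0.01, -1.0, -0.013]]
force: [-1.0, -0.6, -0.2]
opening: 0.159
```

```bash
python3 st.py
```

```text
10.4 [ 0.6235 -0.1375  0.0613] jaw 68.31 F [-1.  -0.6 -0.2] M [-0.23  0.07  0.11] op 13.8 [ 0.016  0.005 -1.   ]
board xb,yb mm 66.3 61.4 under z 10.3 dyaw -19.88
```

Call:
apply_moves --steps '[{"x": -0.3, "y": 0, "z": -0.4, "spin": 0}, {"x": -0.3, "y": 0, "z": -0.4, "spin": -0.07}, {"x": -0.3, "y": 0, "z": -0.4, "spin": -0.1}, {"x": -0.3, "y": 0, "z": -0.4, "spin": -0.1}, {"x": -0.3, "y": 0, "z": -0.4, "spin": -0.1}, {"x": -0.3, "y": 0, "z": -0.4, "spin": -0.1}]'

```text
time_s: 11.0
position: [0.6228, -0.1385, 0.0613]
tcp_rot: [[0.761, 0.019, -0.649], [0.649, -0.007, 0.761], [0.01, -1.0, -0.017]]
force: [-0.7, 0.4, 1.4]
opening: 0.156
```

```bash
python3 st.py
```

```text
11.0 [ 0.6228 -0.1385  0.0613] jaw 40.46 F [-0.7  0.4  1.4] M [-0.03  0.14  0.09] op 13.6 [ 0.019 -0.007 -1.   ]
board xb,yb mm 67.3 60.6 under z 10.3 dyaw -47.73
```

Call:
apply_moves --steps '[{"x": -0.3, "y": 0.3, "z": -0.4, "spin": -0.1}, {"x": -0.3, "y": 0.3, "z": -0.4, "spin": -0.1}, {"x": -0.3, "y": 0.2, "z": -0.4, "spin": -0.1}, {"x": -0.3, "y": 0, "z": -0.4, "spin": -0.1}, {"x": -0.3, "y": 0, "z": -0.4, "spin": -0.1}, {"x": -0.3, "y": 0, "z": -0.4, "spin": -0.1}, {"x": -0.3, "y": 0, "z": -0.4, "spin": -0.05}]'

```text
time_s: 11.7
position: [0.6211, -0.1392, 0.0613]
tcp_rot: [[1.0, 0.011, -0.029], [0.029, -0.02, 0.999], [0.01, -1.0, -0.02]]
force: [-0.4, 0.1, 2.5]
opening: 0.161
```

```bash
python3 st.py
```

```text
11.7 [ 0.6211 -0.1392  0.0613] jaw 1.67 F [-0.4  0.1  2.5] M [0.1  0.17 0.03] op 14.0 [ 0.011 -0.02  -1.   ]
board xb,yb mm 68.0 59.0 under z 10.3 dyaw -86.52
```

Call:
apply_moves --steps '[{"x": 0, "y": 0.3, "z": -0.4, "spin": -0.05}, {"x": 0, "y": 0.3, "z": -0.4, "spin": -0.04}, {"x": 0, "y": 0, "z": -0.4, "spin": -0.03}]'

```text
time_s: 12.0
position: [0.6205, -0.1398, 0.0613]
tcp_rot: [[0.996, 0.007, 0.094], [-0.094, -0.023, 0.995], [0.009, -1.0, -0.023]]
force: [-1.9, -1.1, 2.4]
opening: 0.159
```

```bash
python3 st.py
```

```text
12.0 [ 0.6205 -0.1398  0.0613] jaw -5.38 F [-1.9 -1.1  2.4] M [-0.15  0.29  0.1 ] op 13.8 [ 0.007 -0.023 -1.   ]
board xb,yb mm 68.7 58.4 under z 10.3 dyaw -93.57
```

Call:
apply_moves --steps '[{"x": 0.2, "y": 0.5, "z": -0.4, "spin": -0.04}, {"x": 0.2, "y": 0.3, "z": -0.4, "spin": -0.04}]'

```text
time_s: 12.2
position: [0.621, -0.1408, 0.0613]
tcp_rot: [[0.985, 0.005, 0.173], [-0.172, -0.027, 0.985], [0.01, -1.0, -0.026]]
force: [0.2, -0.7, 0.9]
opening: 0.158
```

```bash
python3 st.py
```

```text
12.2 [ 0.621  -0.1408  0.0613] jaw -9.92 F [ 0.2 -0.7  0.9] M [-0.18  0.22  0.61] op 13.8 [ 0.005 -0.027 -1.   ]
board xb,yb mm 69.6 59.0 under z 10.3 dyaw -98.11
```

The moment has jumped to 0.6 N·m, so the knob is at its hard stop. I'll release it and go straight up.

Call:
apply_moves --steps '[{"x": 0, "y": 0, "z": -0.3, "spin": 0}, {"x": 0, "y": 0, "z": -0.3, "spin": 0}, {"x": 0, "y": 0, "z": -0.3, "spin": 0}, {"x": 0, "y": 0, "z": 8, "spin": 0}, {"x": 0, "y": 0, "z": 15, "spin": 0}, {"x": 0, "y": 0, "z": 30, "spin": 0}, {"x": 0, "y": 0, "z": 40, "spin": 0}, {"x": 0, "y": 30, "z": 40, "spin": 0}, {"x": -40, "y": 40, "z": 30, "spin": 0}, {"x": -40, "y": 40, "z": 0, "spin": 0}, {"x": -40, "y": 45, "z": 0, "spin": 0}, {"x": -30, "y": 45, "z": 0, "spin": 0}]' --grip 28

```text
time_s: 13.4
position: [0.4906, 0.0385, 0.2302]
tcp_rot: [[0.983, 0.024, 0.181], [-0.18, -0.029, 0.983], [0.029, -0.999, -0.025]]
force: [1.1, 0.7, 0.1]
opening: 0.322
```

Call:
apply_moves --steps '[{"x": -30, "y": 45, "z": 0, "spin": 0}, {"x": -20, "y": 45, "z": 0, "spin": 0}, {"x": 0, "y": 30, "z": 0, "spin": 0}, {"x": 0, "y": 0, "z": 0, "spin": 0}]'

```text
time_s: 13.8
position: [0.4366, 0.1603, 0.236]
tcp_rot: [[0.984, 0.03, 0.176], [-0.176, -0.027, 0.984], [0.034, -0.999, -0.021]]
force: [0.3, -0.1, -0.7]
opening: 0.318
```

```bash
python3 st.py
python3 - <<'E'
from ov import *
B=(.56168,-.06983,-1.60241); P=(B[0]+.065*np.cos(B[2]),B[1]+.065*np.sin(B[2]),B[2],.012)
over("top",(450,630,190,370),P,"pics/o6.png",3.3)
im=imaging.capture("top");cv2.imwrite("pics/top6.png",im[:,:,::-1]); cv2.imwrite("pics/t6c.png",cv2.resize(im[190:370,450:630],None,fx=3.3,fy=3.3,interpolation=cv2.INTER_CUBIC)[:,:,::-1])
im=imaging.capture("side");cv2.imwrite("pics/side6.png",im[:,:,::-1])
E
```

```text
13.8 [0.4366 0.1603 0.236 ] jaw -10.12 F [ 0.3 -0.1 -0.7] M [-0.06  0.07  0.02] op 27.7 [ 0.03  -0.027 -0.999]
board xb,yb mm -225.5 -134.8 under z 185.0 dyaw -98.31
```

View pics/o6.png

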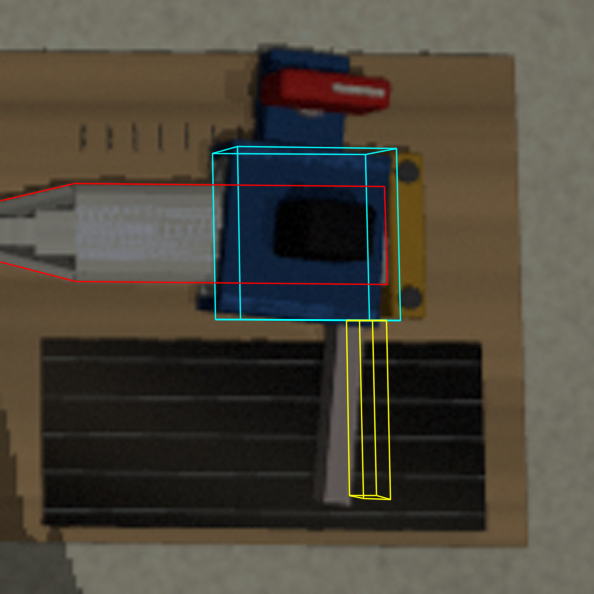

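View pics/side6.png

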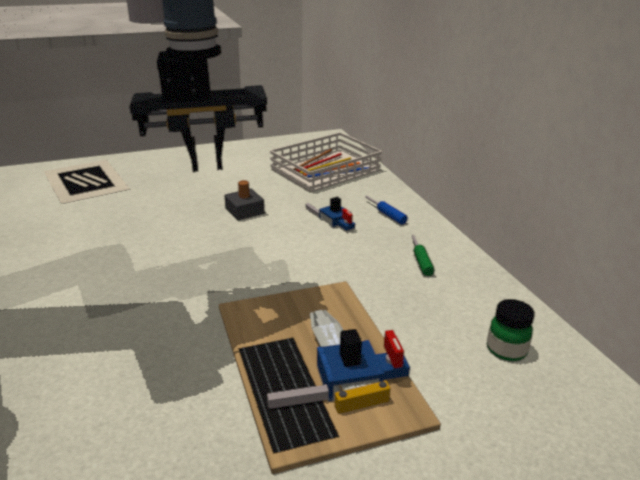

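View pics/top6.png

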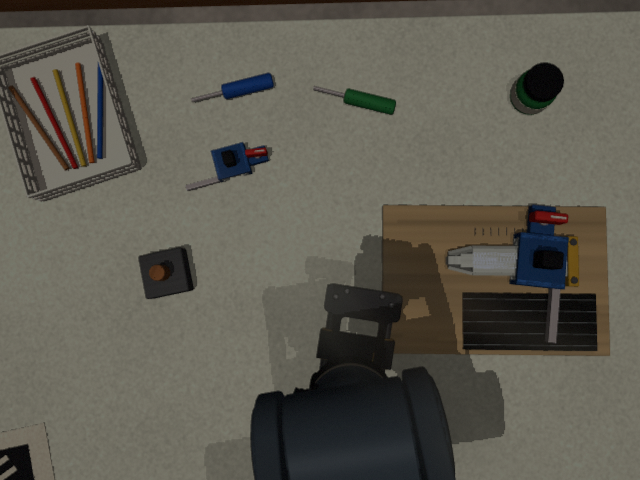

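The knob now lies along the carriage, but turning it left the carriage slightly yawed and back from the stop. I'll quantify that.

View pics/t6c.png

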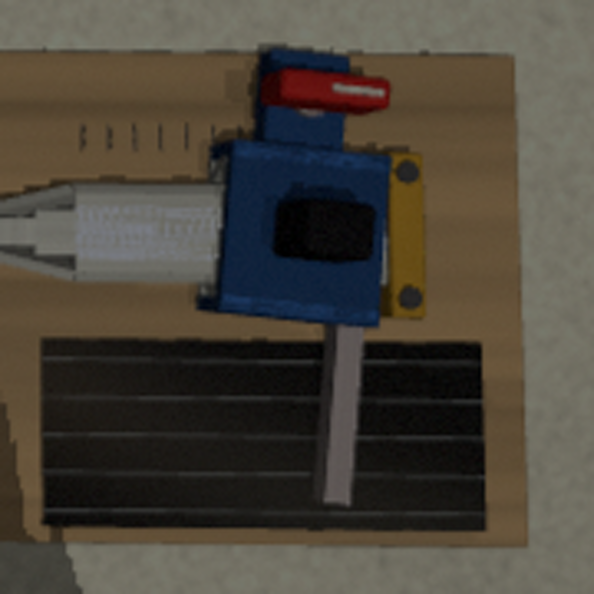

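Run:
```python
from fit import *
c=(np.array([(233,142),(390,156),(379,326),(220,308),(324,505),(350,505)])+.5)/3.3-.5+[450,190]
o=[(-35,38,36),(35,38,36),(35,-38,36),(-35,-38,36),(23,-117,20),(35,-117,20)]
Q,e=fit(o,c,.012,[.56,-.13,-1.6]); B=np.array([.56168,-.06983,-1.60241])
print(Q,np.degrees(Q[2]-B[2]),e.round(1).tolist())
d=Q[:2]-B[:2];c_,s=np.cos(B[2]),np.sin(B[2]); print("in board",d@[c_,s],d@[-s,c_])
c_,s=np.cos(Q[2]),np.sin(Q[2]); print("board x in carr",-d@[c_,s])
# knob bar direction: white stripe/edges top z .072
k=(np.array([(283,69),(390,80),(263,104),(386,107)])+.5)/3.3-.5+[450,190]
w=ray("top",k,.072)[:,:2]
st=ray("top",(np.array([(333,87),(386,94)])+.5)/3.3-.5+[450,190],.072)[:,:2]
for a,b in [(w[0],w[1]),(st[0],st[1])]:
    v=b-a; print("knob-carr deg",(np.degrees(np.arctan2(v[1],v[0])-Q[2])+180)%360-180)
```

```text
[ 0.55960604 -0.12918952 -1.7005073 ] -5.620561258571155 [[-0.1, -0.8], [0.3, 0.1], [-0.2, 0.5], [-0.4, 0.8], [-0.0, -0.8], [0.3, 0.1]]
in board 0.059395412488956426 -0.0001966619988172894
board x in carr -0.059129119266736495
knob-carr deg 0.1322337825148452
knob-carr deg -1.542671202592686
```

The carriage is at 59.4 mm along the rail (limit 53), 0.2 mm off its axis and yawed 5.6° (limit about 10°). Its corner is up against the stop, and the knob is within about 1.5° of the tight position. The weight hasn't moved. All of this is within limits with good margin, so I'll hand in.

Run:
```python
from rig import *
from h import *
im=imaging.capture("top"); r=spotter.cut_out("weight","top"); print(r[0]['rect'],np.argwhere(r[0]['mask']).mean(0)[::-1].round(1))
print(read_state()['qvel'].round(2)); print(job.hand_in())
```

```text
[136.6, 246.5, 56.5, 53.7] [165.4 272.2]
[-0.52  0.47  0.2   0.13 -0.07  0.14]
the job is handed in; nothing more can be done
None
```

I slid the larger blue carriage onto the rail from the tapered end, fence over the dark bed, until it pressed on the yellow stop. I then released it, turned the red knob clockwise to its hard stop (the moment rose to 0.6 N·m), let go and moved the arm clear. I handed the job in at about 14 s; no verdict came back.

**Last checks, from the top camera:**

| Check | Measured | Limit |
|---|---|---|
| Carriage position along the rail | 59.4 mm | above 53 mm |
| Board x in the carriage's frame | -59.1 mm | below -53 mm |
| Offset from the rail's axis | about 0.2 mm | 12 mm |
| Yaw from the rail | 5.6° | about 10° |
| Knob bar to the carriage's x axis | within about 1.5°, so close to 1.4 rad | above 1.1 rad |
| Weight | within 0.3 px of where it started | 30 mm |

**One check disagreed:** before I tightened the knob, the carriage was square and about 65 mm along the rail. Turning the knob slightly past its stop swung the carriage within its play, and its centre moved back about 6 mm. By that measurement one corner is at or near the stop, not the whole front face. I left it there because it is within the limits.

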